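Load the conveyor roller up its ramp

ROBOT

A 6-joint arm with a two-finger parallel gripper is mounted at the origin on the work surface. World frame = base frame: x ahead of the robot, y to its left, z up, the work surface at z = 0. Lengths are in m, angles in rad, forces in N, time in s.
With the tool pointing down it reaches from about 0.35 to 0.775 m from the base axis. Payload 7.3 kg.
Tool frame: the origin (TCP) lies between the finger pads; the fingertips stand 25 mm ahead of it and the grasp point (between the pads) lies 6 mm ahead of it; y points along the fingers, z is the direction in which the jaws open and shut, and the axes are right-handed (so a half turn about y gives the same grasp; the last joint's range is limited). The gripper opens to 92 mm and grips with 3 to 60 N. Pads are 19 mm wide; open, the fingers measure 130 mm over their backs; the gripper's body (75 mm by 190 mm) begins 47 mm behind the grasp point.
Start: joints at [-1.459, 0.342, 1.524, -0, 1.275, -0.146], TCP at [0.134, -0.508, 0.212] pointing down, gripper open.
Joint ranges: [-2.53, 2.53], [-0.77, 2.02], [0.04, 2.7], [-1, 4.14], [0.28, 2.66], [-3.11, 3.11]. Speed limits (rad/s): [2.57, 2.57, 3.14, 3.14, 3.14, 3.14].

INTERFACE

Orientations are given as [roll, pitch, yaw] about the fixed x, y, z axes, in that order (R = Rz(yaw) Ry(pitch) Rx(roll)).
In Python, from cell import sensors, read_camera, hand_in gives the robot as it stands. The module is installed in compiled form; this text tells all that it offers.
- The arm moves only by the tool send_rows, never from a script. Its argument "motion" is a list that holds one entry, the list of rows, each a list of 4 numbers: the shift along the tool's x, y, z in m, then the turn about the tool's y in degrees. In form: [[[tx, ty, tz, twist], ...]]. A call has 1 to 8 rows; each row is the pose to reach, as a shift and turn from the pose measured when the call began, along the tool's axes at that moment; what a row does not reach only later rows make up. A row lasts 1/10 s, in which the tool goes at most 50 mm and 8.59 degrees, less where a joint would pass 70% of its speed; a pose out of reach is approached as far as the arm can. A call with a gripper value outside its range is refused whole. "gripper" is the opening, from 0 (shut) to 1 (fully open), set as the call begins (left out, the last holds). The fingers move at their own pace and stop on an object; "grip_force" is the grip in N (left out, the last holds). Time passes only in rows, so rows that repeat a pose let the fingers close. It gives the time, the measured TCP pose, the force and the opening at its end, in the units of the state.
- sensors.observe(): the state, without advancing time (a new reading comes with each control period).
- read_camera(name): name is "side" or "top" or "wrist"; returns a dict with "frame" (480x640x3 uint8, red, green, blue), "fx", "fy", "cx", "cy" (pixels), "extrinsics" (4x4, takes a point from world to camera coordinates). Camera axes: x right, y up, looking along -z (the intrinsics and any distortion apply to the point x, -y, -z); pixel columns grow to the right and rows downward; lengths in m; the calibration is good to about 2 mm. A picture is of the moment at which its call begins. There is no depth.
- hand_in(): hands the job in, once; it reports no verdict.
The state is a dict: "time": time; "qpos": joint angles; "qvel": joint speeds; "joint_efforts": joint torques, N m; "tool_pos": TCP position; "tool_rot": TCP orientation; "contact_force": force on the tool from outside, world axes, zero at the start; "torque": the same for the moment, N m; "opening": finger opening in m.
Only numpy, scipy, OpenCV 4.12 (cv2) and the standard library are available. Lean on these libraries where they do the work, as an engineer would, in place of code of your own. Each camera call takes 0.05 s, during which the arm holds its last target.

TASK

The toaster's orange conveyor roller lies at the foot of the little loading ramp. With the fingertips, push it slowly up the ramp, never lifting it, letting it roll back or shooting it up, until it drops into its seat against the red end stop, and leave it resting there. Do not disturb the sleeve, the sprocket, the jar or the cordless driver around the ramp.

Things in the scene. Friction and masses are not known exactly. Their poses are not given: they have to be found in the camera images.
- roller: Loose orange roller, a lying cylinder, diameter 50 mm, length 120 mm, 0.35 to 0.7 kg, with 14 mm steel shaft stubs 9 mm out of each end. Origin: its middle, on its axis. Its y runs along its axis; its x and z turn as it rolls. It starts across the flat apron at the ramp's low end, its axis within 3 degrees of the ramp's y, and rolls freely.
- ramp: Fixed bare-metal loading ramp, 303 mm long, 136 wide. Origin: on its centre line at bench height (z = 0); x points level in the up-ramp direction, y across, z up. From low to high x (mm): rear lip -164 to -160, 7 high; flat apron -160 to -60, 4 high; slope to a crest at 90, 25 high; seat; stop. Cheeks 10 mm above the surface on both sides, inner faces at y = +-64.
- deck: The ramp's sloping deck, fixed to it, 8 degrees. Origin: on its upper surface at its foot, on the centre line; x points up along the slope (crest at 151 mm), y across, z square off the surface. A thin yellow line crosses it 6 mm from the foot. Nothing on it holds the roller: let go there, the roller rolls back down.
- seat (a point): Where the roller's middle is when seated: at x = 103 mm, z = 47 mm of the ramp, same axes. The dark flat seat floor is 22 mm above the bench, 3 mm below the crest, from x = 90 to 129 mm; there the red upright stop has its face (top 60 mm above the bench). The crest's edge keeps the roller in, with about 1 mm of play.
- sleeve: Bystander: loose brass bearing sleeve standing on the bench on the ramp's +y side, 34 mm in diameter, 32 mm high. Origin: centre of its underside.
- sprocket: Bystander: loose dark steel sprocket with a hub, on the bench on the ramp's +y side, 51 mm in diameter, 32 mm high. Origin: centre of its underside.
- jar: Bystander: loose jar with a blue cap standing on the bench on the ramp's -y side, 52 mm in diameter, 65 mm high. Origin: centre of its underside.
- driver: Bystander: loose red and black cordless driver lying on its side on the bench further out on the ramp's -y side, 56 mm high. Origin: on the bench under the middle of its motor barrel; the barrel runs along its x (175 mm, bit towards +x), its handle and battery reach 162 mm towards its -y.
There are look-alikes about, which are no part of the job. Of the things that look like the roller, take the one that is nearest to the robot's base at the start.

How it is judged:
By the outcome, as a careful person would: the job done as asked, in the order asked, and still so for the second after the job is handed in, with the robot touching nothing.
It also fails if it takes over 48 s, if anything falls off the work surface, if the arm or the gripper's body presses on something with over 40 N, if the wrist force passes 120 N, or if a joint passes its speed limit or range.

## Working session

There is one attempt and no reset: what is moved stays moved. The work goes in short steps, Python scripts to look and compute and a tool call to move; the robot and the scene stay as the last step left them, time stands still between calls to the robot, and variables do not carry over. Pictures are saved under pics/ and viewed, and the job is handed in when it is done.

Besides the shell and the picture viewer there is one more tool, called after "Emit:" by a JSON object that holds its "api" and its "payload". send_rows: Moves the arm, as the interface text tells. Its arguments: {"type":"object","properties":{"motion":{"type":"array"},"gripper":{"type":"number"},"grip_force":{"type":"number"}},"required":["motion"]}

```bash
mkdir -p pics
python3 - <<'E'
from cell import sensors, read_camera
import cv2,pickle
s=sensors.observe();print(s)
d={}
for n in("side","top","wrist"):
    c=read_camera(n);d[n]=c;cv2.imwrite(f"pics/{n}0.png",c["frame"][:,:,::-1]);print(n,c["fx"],c["fy"],c["cx"],c["cy"],[k for k in c]);print(c["extrinsics"].round(4) if hasattr(c["extrinsics"],'round') else c["extrinsics"])
pickle.dump(d,open("c0.pkl","wb"))
E
```

```text
{'time': 0.0, 'qpos': array([-1.45899623e+00,  3.42713170e-01,  1.52502298e+00,  2.36666333e-05,
        1.27540549e+00, -1.45985724e-01]), 'qvel': array([ 0.001196  , -0.00087459, -0.00141568, -0.00085667,  0.001143  ,
       -0.00015817]), 'joint_efforts': array([-3.66559207e-04, -4.31246674e+01, -2.44221514e+01,  7.17030955e-02,
        5.60436992e-02, -9.59831391e-05]), 'tool_pos': array([ 0.13383077, -0.50720675,  0.21124787]), 'tool_rot': array([-1.57232554e+00,  2.47717547e-04, -2.88381393e+00]), 'contact_force': array([-0.31278258,  0.79903022,  0.95145667]), 'torque': array([ 0.02574147, -0.03099839,  0.02415992]), 'opening': 0.09176831922488853}
side 519.0156614057156 519.0156614057156 323.66259302283504 237.656015546948 ['frame', 'fx', 'fy', 'cx', 'cy', 'extrinsics']
[[ 0.9881 -0.1536 -0.0066 -0.6003]
 [ 0.1171  0.7246  0.6792 -0.0721]
 [-0.0995 -0.6719  0.7339 -0.859 ]
 [ 0.      0.      0.      1.    ]]
top 619.0594361481332 619.0594361481332 307.9683585376366 244.20992680133907 ['frame', 'fx', 'fy', 'cx', 'cy', 'extrinsics']
[[ 0.021  -0.9998 -0.0027 -0.0661]
 [ 0.9894  0.0204  0.1437 -0.5973]
 [-0.1436 -0.0057  0.9896 -1.1937]
 [ 0.      0.      0.      1.    ]]
wrist 399.8499910982867 399.8499910982867 321.38098216440153 240.5293422398612 ['frame', 'fx', 'fy', 'cx', 'cy', 'extrinsics']
[[ 0.2549 -0.967  -0.0018 -0.5245]
 [ 0.9284  0.2452 -0.2792  0.0342]
 [ 0.2704  0.0695  0.9602 -0.3908]
 [ 0.      0.      0.      1.    ]]
```

View pics/side0.png

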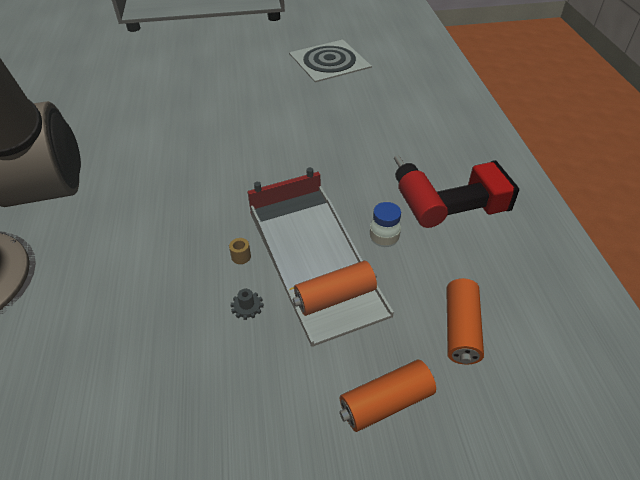

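View pics/top0.png

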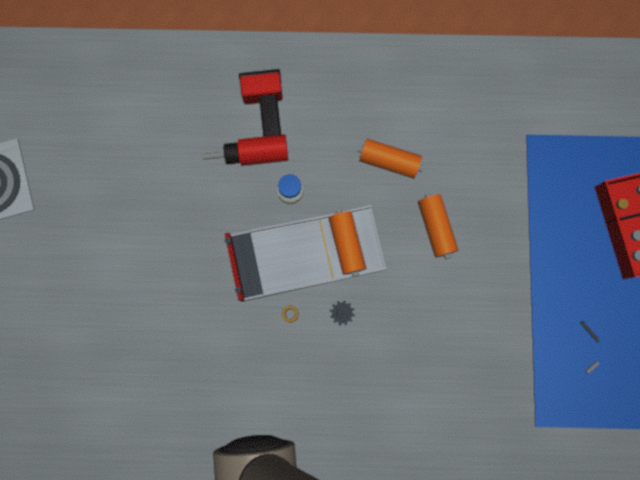

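View pics/wrist0.png

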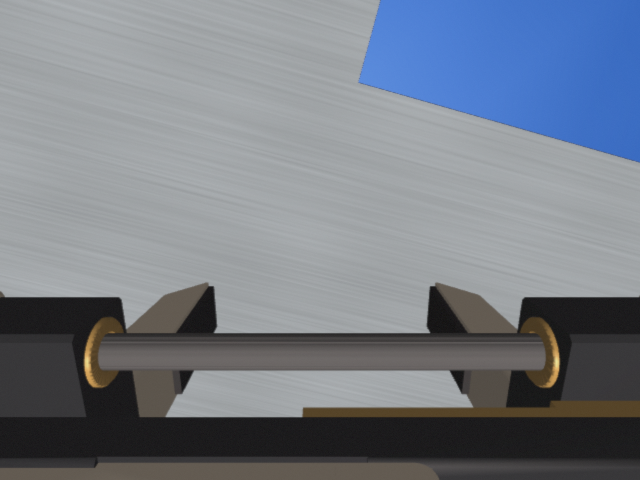

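Run:
```python
import cv2,pickle
d=pickle.load(open("c0.pkl","rb"))
t=d["top"]["frame"][:,:,::-1];s=d["side"]["frame"][:,:,::-1]
cv2.imwrite("pics/tc.png",cv2.resize(t[190:330,210:400],None,fx=4,fy=4,interpolation=cv2.INTER_CUBIC))
cv2.imwrite("pics/sc.png",cv2.resize(s[160:350,225:425],None,fx=3,fy=3,interpolation=cv2.INTER_CUBIC))
```

```text
(no output)
```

View pics/tc.png

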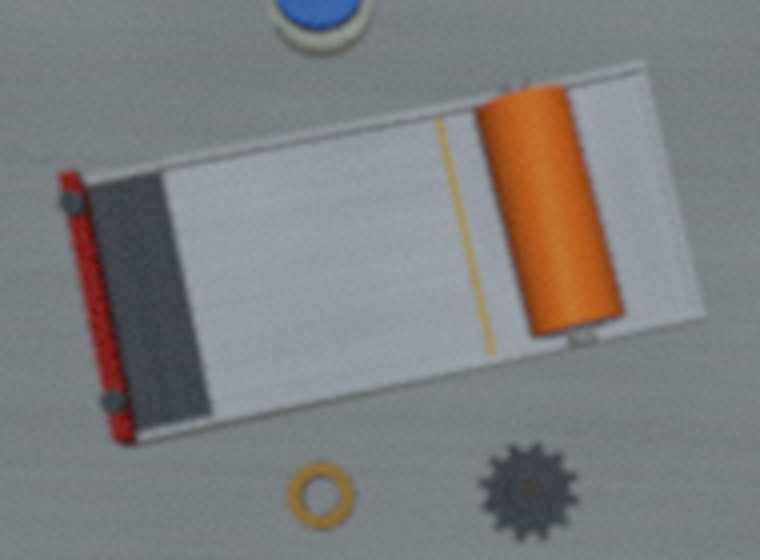

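View pics/sc.png

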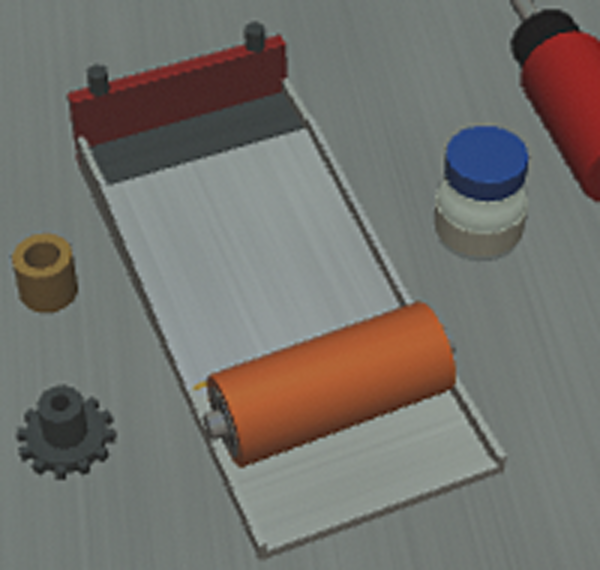

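```bash
cat > h.py <<'E'
import numpy as np
def ray(c,u,v,z):
    E=np.asarray(c["extrinsics"]);R=E[:3,:3];o=-R.T@E[:3,3]
    d=R.T@np.array([(u-c["cx"])/c["fx"],-(v-c["cy"])/c["fy"],-1.])
    return o+d*(z-o[2])/d[2]
def proj(c,p):
    E=np.asarray(c["extrinsics"]);q=E[:3,:3]@np.asarray(p)+E[:3,3]
    return c["cx"]+c["fx"]*q[0]/-q[2], c["cy"]-c["fy"]*q[1]/-q[2]
E
python3 - <<'E'
import cv2,pickle,numpy as np
from h import *
d=pickle.load(open("c0.pkl","rb"));t=d["top"];s=d["side"]
T=lambda x,y,z:ray(t,210+(x+.5)/4-.5,190+(y+.5)/4-.5,z)
S=lambda x,y,z:ray(s,225+(x+.5)/3-.5,160+(y+.5)/3-.5,z)
def show(n,a,b):
    m=(a+b)/2;v=b-a;print(n,m.round(4),"len",np.linalg.norm(v).round(4),"dir",np.degrees(np.arctan2(v[1],v[0])).round(2));return m
y=show("yellowT",T(440,120,.0048),T(492,353,.0048))
c=show("crestT",T(163,172,.025),T(211,412,.025))
f=show("stopT",T(90,188,.022),T(135,432,.022))
l=show("lipT",T(645,63,.012),T(705,317,.012))
c2=show("crestS",S(105,185,.025),S(310,127,.025))
l2=show("lipS",S(265,553,.0),S(503,465,.0))
f2=show("stopS",S(88,143,.022),S(285,85,.022))
for a,b in((y,c),(l,f),(l,c),(l2,c2)):
    v=b-a;print(np.linalg.norm(v[:2]).round(4),np.degrees(np.arctan2(v[1],v[0])).round(2))
for n,cam in(("top",t),("side",s)):
    hsv=cv2.cvtColor(cam["frame"],cv2.COLOR_RGB2HSV)
    m=cv2.inRange(hsv,(5,150,80),(18,255,255))
    cs,_=cv2.findContours(m,cv2.RETR_EXTERNAL,cv2.CHAIN_APPROX_NONE)
    for k in cs:
        if 400<cv2.contourArea(k)<20000:
            r=cv2.minAreaRect(k);p=ray(cam,*r[0],.029);print(n,r,p.round(4),"dist",np.linalg.norm(p[:2]).round(3))
E
```

```text
yellowT [ 0.5958 -0.0909  0.0048] len 0.1238 dir -166.56
crestT [0.5619 0.0499 0.025 ] len 0.1246 dir -166.89
stopT [0.5523 0.0875 0.022 ] len 0.1264 dir -167.49
lipT [ 0.6212 -0.1974  0.012 ] len 0.1349 dir -166.55
crestS [0.5624 0.0498 0.025 ] len 0.13 dir 13.15
lipS [ 0.6235 -0.1935  0.    ] len 0.1333 dir 14.04
stopS [0.5541 0.0918 0.022 ] len 0.1297 dir 14.61
0.1448 103.56
0.2932 103.59
0.2543 103.49
0.2509 104.1
top ((346.65997314453125, 241.6199951171875), (59.75208282470703, 22.27037811279297), 75.52970886230469) [ 0.6075 -0.1317  0.029 ] dist 0.622
top ((437.4786682128906, 224.63168334960938), (59.59534454345703, 22.967174530029297), 72.6459732055664) [ 0.6461 -0.3154  0.029 ] dist 0.719
top ((390.30633544921875, 157.9913330078125), (58.175743103027344, 22.644678115844727), 17.818889617919922) [ 0.7836 -0.2195  0.029 ] dist 0.814
top ((352.5846252441406, 17.52307891845703), (35.225860595703125, 32.74517059326172), 60.2551155090332) [ 1.0912 -0.1385  0.029 ] dist 1.1
top ((295.0, 15.0), (90.0, 30.0), -0.0) [ 1.0945 -0.0155  0.029 ] dist 1.095
top ((161.5, 13.5), (27.0, 47.0), 90.0) [1.0924 0.2699 0.029 ] dist 1.125
side ((389.7115478515625, 392.94232177734375), (38.63488006591797, 90.99788665771484), 64.44003295898438) [ 0.6472 -0.3169  0.029 ] dist 0.721
side ((465.5, 321.0), (84.0, 35.0), 90.0) [ 0.7845 -0.2241  0.029 ] dist 0.816
side ((336.72625732421875, 286.1335144042969), (30.472076416015625, 77.82823944091797), 70.34617614746094) [ 0.6081 -0.1305  0.029 ] dist 0.622
```

Candidates (top view): the roller at px (347,242) is 0.62 m from the base, (437,225) is 0.72 m and (391,158) is 0.81 m. The first is nearest, and the crop shows it lying on the ramp apron just before the yellow line. That is the one to push. The ramp yaw is about 103.5° and its origin about (0.583, -0.038). Line lengths and spacings agree with the given sizes.

Emit:
{"api": "send_rows", "payload": {"motion": [[[-0.035,0,-0.012,-5.5],[-0.07,0,-0.024,-11],[-0.105,0,-0.036,-16.5],[-0.14,0,-0.048,-22],[-0.175,0,-0.06,-27.5],[-0.21,0,-0.072,-33],[-0.245,0,-0.084,-38.5],[-0.275,0.01,-0.092,-44.4]]], "gripper": 0.65}}

```text
time: 0.95
tool_pos: [0.3781, -0.3473, 0.2024]
tool_rot: [-1.569, 0.0, -2.104]
contact_force: [-0.9, -0.5, -0.6]
opening: 0.0599
```

```bash
cat >> h.py <<'E'
O=np.array([.583,-.0376]);YAW=np.radians(103.5)
rx=np.array([np.cos(YAW),np.sin(YAW)]);ry=np.array([-rx[1],rx[0]])
from scipy.spatial.transform import Rotation as Ro
def w(x,y,z): return np.r_[O+rx*x+ry*y,z]
def rp(p): return np.r_[(p[:2]-O)@rx,(p[:2]-O)@ry,p[2]]
def st(s): 
    r=s["tool_rot"];print("t",round(s["time"],2),"ramp xyz mm",(rp(s["tool_pos"])*1e3).round(1),"yaw err",round(float(np.degrees(YAW-np.pi-r[2])),2),"F",s["contact_force"].round(1),"op",round(s["opening"],3))
def go(s,x,y,z):
    r=s["tool_rot"];R=Ro.from_euler("xyz",r).as_matrix();print("tool shift",(R.T@(w(x,y,z)-s["tool_pos"])).round(4),"twist",-np.degrees(YAW-np.pi-r[2]).round(2))
E
python3 - <<'E'
from h import *
from cell import sensors
s=sensors.observe();st(s);go(s,-.155,0,.15)
E
```

```text
t 0.95 ramp xyz mm [-253.3  271.6  202.4] yaw err 44.05 F [-0.9 -0.5 -0.6] op 0.06
tool shift [-0.2595  0.0527  0.1267] twist -44.05
```

Emit:
{"api": "send_rows", "payload": {"motion": [[[-0.036,0,0.018,-6.3],[-0.073,0.01,0.036,-12.6],[-0.11,0.02,0.054,-18.9],[-0.147,0.03,0.072,-25.2],[-0.184,0.04,0.09,-31.5],[-0.22,0.05,0.108,-37.8],[-0.2595,0.0525,0.1267,-44],[-0.2595,0.0525,0.1267,-44]]]}}

```text
time: 1.75
tool_pos: [0.622, -0.1845, 0.1484]
tool_rot: [-1.569, 0.001, -1.329]
contact_force: [-0.1, -0.7, -0.4]
opening: 0.0596
```

```bash
cat > look.py <<'E'
import sys,cv2
from h import *
from cell import sensors,read_camera
tag=sys.argv[1]
c=read_camera("side");cv2.imwrite(f"pics/{tag}.png",c["frame"][:,:,::-1])
if len(sys.argv)>2:
    cv2.imwrite(f"pics/{tag}w.png",read_camera("wrist")["frame"][:,:,::-1])
s=sensors.observe();st(s);go(s,-.155,0,.045)
hsv=cv2.cvtColor(c["frame"],cv2.COLOR_RGB2HSV)
E
python3 look.py a1 w
```

```text
t 1.85 ramp xyz mm [-154.2   -0.2  149.2] yaw err -0.0 F [ 0.  -1.1 -0.5] op 0.06
tool shift [ 8.000e-04  1.042e-01 -1.000e-04] twist 0.0
```

View pics/a1.png

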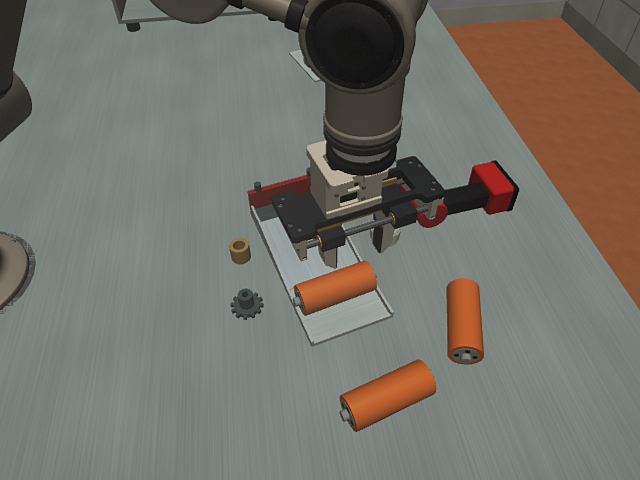

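View pics/a1w.png

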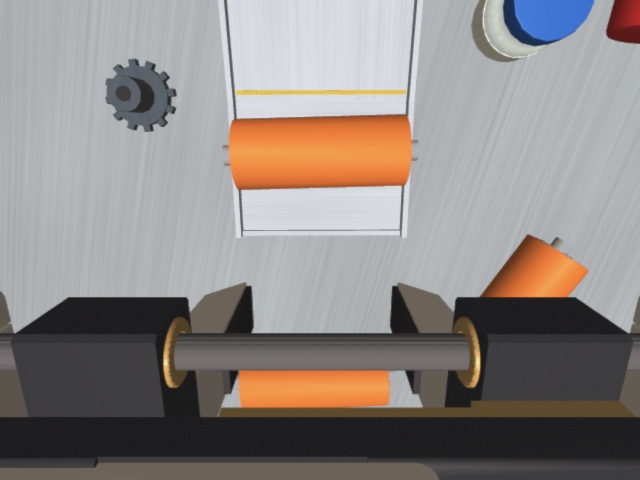

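Run:
```python
from h import *
from cell import read_camera
c=read_camera("wrist")
for p in((-.164,.068,.007),(-.164,-.068,.007),(-.0541,.064,.0048),(-.0541,-.064,.0048),(-.097,.06,.029),(-.097,-.062,.029)): print(p,np.round(proj(c,w(*p)),1))
print("yellow", [rp(ray(c,u,92,.0048)).round(4) for u in(237,406)], "roller front/back mid",[rp(ray(c,321,v,.029)).round(4) for v in(118,187)])
```

```text
(-0.164, 0.068, 0.007) [236.9 232.8]
(-0.164, -0.068, 0.007) [403.8 232.8]
(-0.0541, 0.064, 0.0048) [234.1  89.3]
(-0.0541, -0.064, 0.0048) [406.3  89.3]
(-0.097, 0.06, 0.029) [236.3 150.4]
(-0.097, -0.062, 0.029) [406.8 150.3]
yellow [array([-0.056 ,  0.062 ,  0.0048]), array([-0.056 , -0.0639,  0.0048])] roller front/back mid [array([-0.0749, -0.0006,  0.029 ]), array([-0.1233, -0.0006,  0.029 ])]
```

The wrist picture shows the roller at (321,153), the yellow line at row 92 and the lip at row 236. My ramp frame agrees with these to within 2 mm. Next I descend behind the roller.

Emit:
{"api": "send_rows", "payload": {"motion": [[[0,0.015,0,0],[0,0.035,0,0],[0,0.055,0,0],[0,0.075,0,0],[0,0.09,0,0],[0,0.099,0,0],[0,0.104,0,0],[0,0.104,0,0]]]}}

```text
time: 2.7
tool_pos: [0.6182, -0.1889, 0.0456]
tool_rot: [-1.571, -0.0, -1.338]
contact_force: [-0.4, 0.3, -0.4]
opening: 0.0599
```

```bash
python3 look.py a2 w
```

```text
t 2.8 ramp xyz mm [-155.5    0.4   46.5] yaw err 0.11 F [0.2 0.3 0.7] op 0.06
tool shift [-0.0005  0.0015  0.0004] twist -0.11
```

View pics/a2.png

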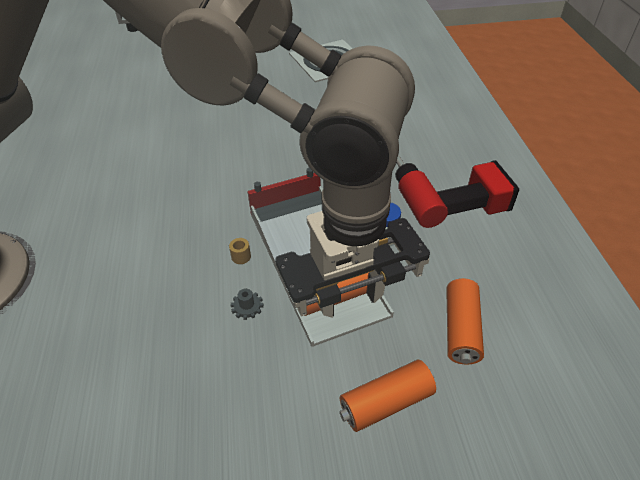

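View pics/a2w.png

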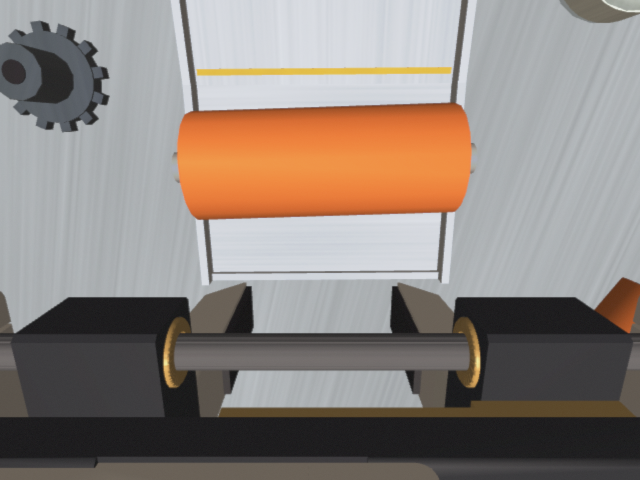

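Emit:
{"api": "send_rows", "payload": {"motion": [[[-0.004,0,0,0],[-0.008,0,0,0],[-0.012,0,0,0],[-0.014,0,0,0],[-0.016,0,0,0],[-0.0175,0,0,0],[-0.019,0,0,0],[-0.0205,0,0,0]]]}}

```text
time: 3.6
tool_pos: [0.6141, -0.1689, 0.0465]
tool_rot: [-1.57, -0.001, -1.337]
contact_force: [0.2, -0.9, -0.7]
opening: 0.0598
```

```bash
python3 look.py a3 w
python3 - <<'E'
from h import *
from cell import read_camera
c=read_camera("wrist")
for x in(-.1455,-.1255): print(np.round(proj(c,w(x,.03,.021)),1))
E
```

```text
t 3.7 ramp xyz mm [-134.8    0.4   46.5] yaw err 0.11 F [-0.7 -0.2  0.1] op 0.06
tool shift [0.0202 0.0015 0.0004] twist -0.11
[264.7 291.3]
[263.1 255.8]
```

View pics/a3w.png

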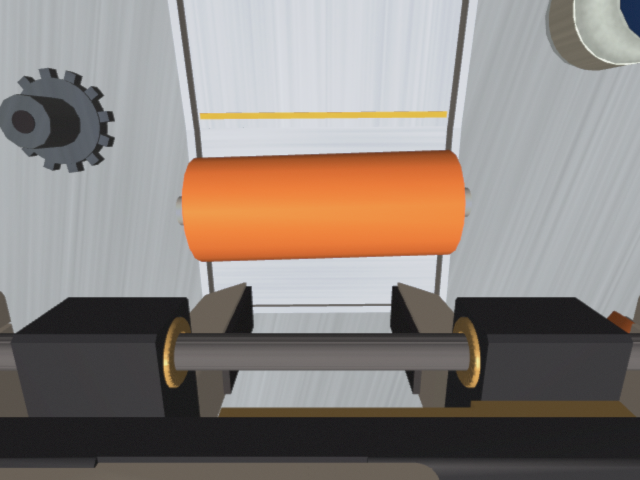

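Emit:
{"api": "send_rows", "payload": {"motion": [[[-0.002,0,0,0],[-0.004,0,0,0],[-0.006,0,0,0],[-0.008,0,0,0],[-0.01,0,0,0],[-0.012,0,0,0],[-0.014,0,0,0],[-0.016,0,0,0]]]}}

```text
time: 4.55
tool_pos: [0.6104, -0.1531, 0.0465]
tool_rot: [-1.57, -0.001, -1.337]
contact_force: [0.2, -0.5, -0.0]
opening: 0.0598
```

```bash
python3 look.py a4 w
```

```text
t 4.65 ramp xyz mm [-118.6    0.3   46.5] yaw err 0.09 F [-0.9 -0.4 -0.9] op 0.059
tool shift [0.0364 0.0015 0.0004] twist -0.09
```

View pics/a4w.png

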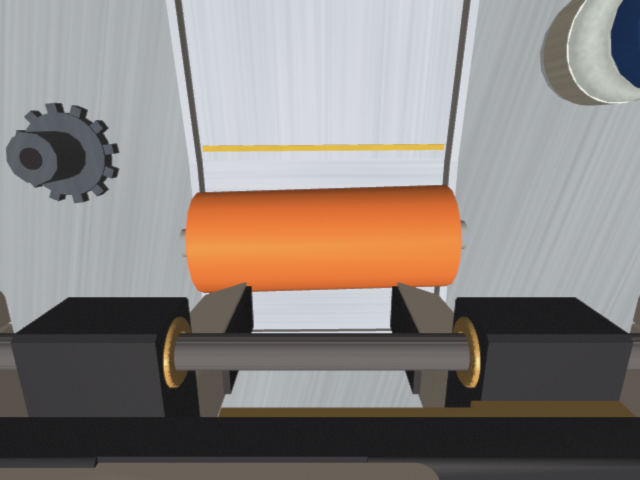

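```bash
cat > rl.py <<'E'
import cv2,sys
from h import *
from cell import sensors,read_camera
def roller(z):
    out=[]
    for n in("side","wrist"):
        c=read_camera(n);hsv=cv2.cvtColor(c["frame"],cv2.COLOR_RGB2HSV)
        m=cv2.inRange(hsv,(5,150,80),(18,255,255))
        E=np.asarray(c["extrinsics"]);o=rp(-E[:3,:3].T@E[:3,3])
        if n=="wrist":
            # front/back silhouette edges in a column band, tangent lines to a circle r=25 in ramp xz-plane
            for u in(260,321,380):
                v=np.where(m[:420,u])[0]
                if len(v)<10: continue
                # first contiguous run
                k=np.where(np.diff(v)>3)[0];v=v[:k[0]+1] if len(k) else v
                a=rp(ray(c,u,v[0]-.5,z))-o;b=rp(ray(c,u,v[-1]+.5,z))-o
                # front tangent: distance from centre to line =25mm
                res=[]
                for d,sg in((a,1),(b,-1)):
                    # points on ray at height z, then offset by r/cos
                    x=o[0]+d[0]; L=np.hypot(d[0],d[2]); res.append(x-sg*.025*L/abs(d[2]))
                print("wrist col",u,"rows",v[0],v[-1],"centre x from front/back edge mm",np.round(np.array(res)*1e3,1))
s=sensors.observe();st(s);roller(float(sys.argv[1]))
E
python3 rl.py .029
```

```text
t 4.65 ramp xyz mm [-118.6    0.3   46.5] yaw err 0.09 F [-0.9 -0.4 -0.9] op 0.059
wrist col 260 rows 191 289 centre x from front/back edge mm [-99.3 -97.8]
wrist col 321 rows 189 287 centre x from front/back edge mm [-98.4 -96.8]
wrist col 380 rows 187 286 centre x from front/back edge mm [-97.5 -96.4]
```

View pics/a4.png

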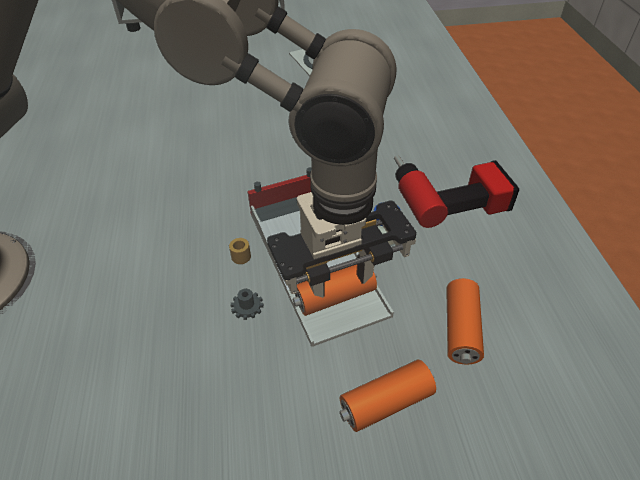

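Run:
```python
from h import *
from cell import read_camera
import cv2
c=read_camera("side")
for z in(.0215,.035,.05):
  for x in(-.1281,-.1186,-.1091): print(z,x,[np.round(proj(c,w(x,y,z)),1) for y in(.04,-.04)])
cv2.imwrite("pics/a5c.png",cv2.resize(c["frame"][220:340,250:410,::-1],None,fx=5,fy=5,interpolation=cv2.INTER_CUBIC))
```

```text
0.0215 -0.1281 [array([319.1, 313.4]), array([366.9, 296.9])]
0.0215 -0.1186 [array([316.8, 308.6]), array([364.3, 292.3])]
0.0215 -0.1091 [array([314.5, 303.8]), array([361.7, 287.8])]
0.035 -0.1281 [array([319. , 308.2]), array([367.4, 291.6])]
0.035 -0.1186 [array([316.6, 303.4]), array([364.7, 287.1])]
0.035 -0.1091 [array([314.3, 298.6]), array([362.1, 282.5])]
0.05 -0.1281 [array([318.8, 302.3]), array([367.9, 285.6])]
0.05 -0.1186 [array([316.4, 297.5]), array([365.2, 281. ])]
0.05 -0.1091 [array([314.1, 292.7]), array([362.6, 276.5])]
```

View pics/a5c.png

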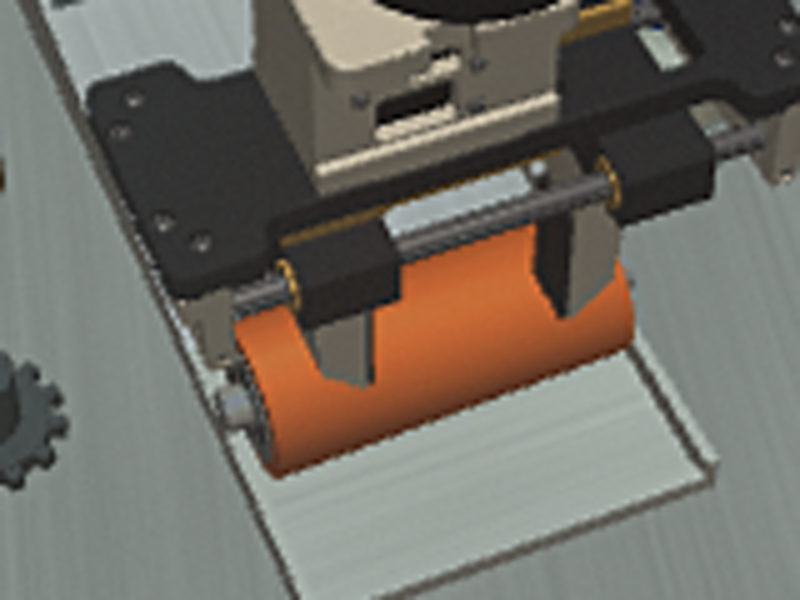

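Run:
```python
from h import *
from cell import read_camera
import cv2
cs=read_camera("side");cw=read_camera("wrist")
def od(c,u,v):
    o=ray(c,u,v,.3);p=ray(c,u,v,0.);return o,(p-o)/np.linalg.norm(p-o)
def tri(a,b):
    A=np.zeros((3,3));B=np.zeros(3)
    for o,d in(a,b):
        P=np.eye(3)-np.outer(d,d);A+=P;B+=P@o
    p=np.linalg.solve(A,B);return rp(p).round(4),[float(np.linalg.norm((np.eye(3)-np.outer(d,d))@(p-o)).round(4)) for o,d in(a,b)]
S=lambda x,y:od(cs,250+(x+.5)/5-.5,220+(y+.5)/5-.5)
print("L",tri(S(373,383),od(cw,248,285)))
print("R",tri(S(570,316),od(cw,394,285)))
print("Lw/ side rays at z",[(z,rp(ray(cw,248,285,z)).round(4)) for z in(.02,.035,.047)])
f=cw["frame"][240:400,180:460,::-1];cv2.imwrite("pics/a5w.png",cv2.resize(f,None,fx=2.8,fy=2.8))
```

```text
L (array([-0.1169,  0.0306,  0.0462]), [0.0034, 0.0034])
R (array([-0.117 , -0.0364,  0.0445]), [0.0019, 0.0019])
Lw/ side rays at z [(0.02, array([-0.1265,  0.0389,  0.02  ])), (0.035, array([-0.1202,  0.0359,  0.035 ])), (0.047, array([-0.1152,  0.0335,  0.047 ]))]
```

View pics/a5w.png

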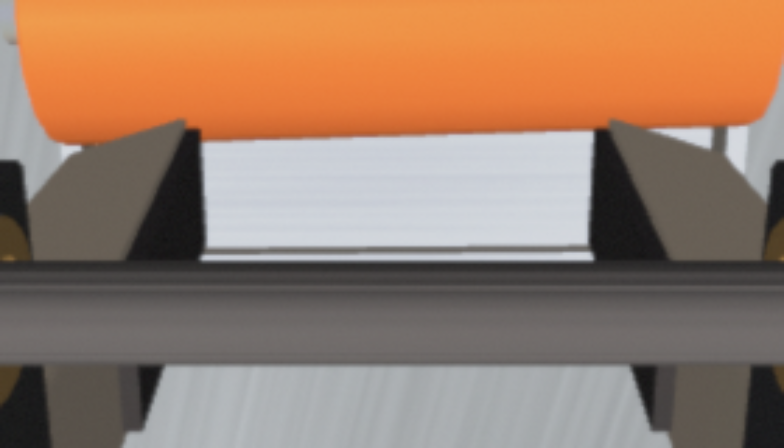

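Run:
```python
import cv2,pickle
from h import *
d=pickle.load(open("c0.pkl","rb"));t=d["top"]
print("jar",rp(ray(t,289.5,184.5,.065)).round(3),"sleeve",rp(ray(t,290,313.5,.032)).round(3),"sprk",rp(ray(t,342,313,.02)).round(3),"driver barrel end",rp(ray(t,287,150,.03)).round(3))
# body features in wrist/side
from cell import read_camera
cs=read_camera("side")
# slider block lower edges in side crop: (305,325),(400,295); plate corner (185,290)
for n,x,y in(("blockL back bottom",305,325),("blockL",400,296),("plate corner",180,292),("outer foot",215,362)):
    u,v=250+x/5,220+y/5
    print(n,[(z,rp(ray(cs,u,v,z))[:2].round(3)) for z in(.06,.085,.11)])
```

```text
jar [-0.008 -0.133  0.065] sleeve [0.045 0.115 0.032] sprk [-0.057  0.136  0.02 ] driver barrel end [-0.019 -0.214  0.03 ]
blockL back bottom [(0.06, array([-0.101,  0.042])), (0.085, array([-0.119,  0.048])), (0.11, array([-0.137,  0.054]))]
blockL [(0.06, array([-0.102,  0.011])), (0.085, array([-0.12 ,  0.019])), (0.11, array([-0.138,  0.027]))]
plate corner [(0.06, array([-0.075,  0.072])), (0.085, array([-0.094,  0.077])), (0.11, array([-0.113,  0.082]))]
outer foot [(0.06, array([-0.104,  0.071])), (0.085, array([-0.122,  0.076])), (0.11, array([-0.14 ,  0.082]))]
```

Three independent checks put the fingertips at about z = 0.06, above the roller top, with the TCP at z = 0.046. They are the triangulation, the pad-separation scale, and the roller not having moved. I'll back off and lower carefully while watching force.

Emit:
{"api": "send_rows", "payload": {"motion": [[[0.008,0,0,0],[0.016,0,0,0],[0.024,0,0,0],[0.032,0,0,0],[0.036,0,0,0],[0.036,0.005,0,0],[0.036,0.01,0,0],[0.036,0.015,0,0]]]}}

```text
time: 5.75
tool_pos: [0.6185, -0.188, 0.0308]
tool_rot: [-1.57, -0.001, -1.337]
contact_force: [-0.8, -0.3, 0.3]
opening: 0.0596
```

Run:
```python
from h import *
from cell import read_camera,sensors
import cv2
c=read_camera("side");st(sensors.observe())
cv2.imwrite("pics/a6c.png",cv2.resize(c["frame"][230:350,250:410,::-1],None,fx=5,fy=5,interpolation=cv2.INTER_CUBIC))
```

```text
t 5.8 ramp xyz mm [-154.2    1.    29.9] yaw err 0.09 F [-1.   0.1 -1. ] op 0.06
```

View pics/a6c.png

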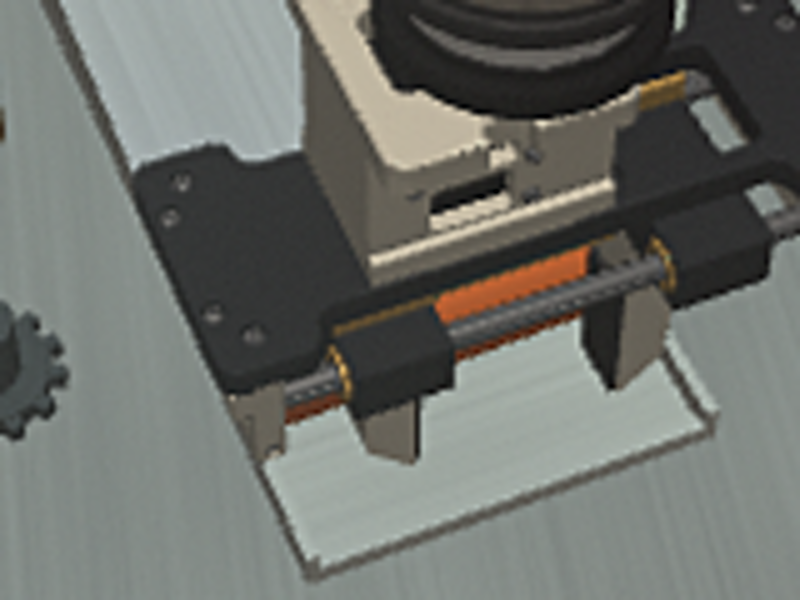

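Emit:
{"api": "send_rows", "payload": {"motion": [[[0,0.004,0,0],[0,0.008,0,0],[0,0.012,0,0],[0,0.016,0,0],[0,0.018,0,0],[0,0.018,0,0]]]}}

```text
time: 6.4
tool_pos: [0.6178, -0.1877, 0.0115]
tool_rot: [-1.572, 0.001, -1.337]
contact_force: [0.7, -0.6, 0.6]
opening: 0.0598
```

Run:
```python
from h import *
from cell import read_camera,sensors
import cv2
c=read_camera("side");st(sensors.observe())
cv2.imwrite("pics/a7c.png",cv2.resize(c["frame"][230:350,250:410,::-1],None,fx=5,fy=5,interpolation=cv2.INTER_CUBIC))
```

```text
t 6.45 ramp xyz mm [-154.2    1.1   11.7] yaw err 0.1 F [0.3 0.3 0.9] op 0.06
```

View pics/a7c.png

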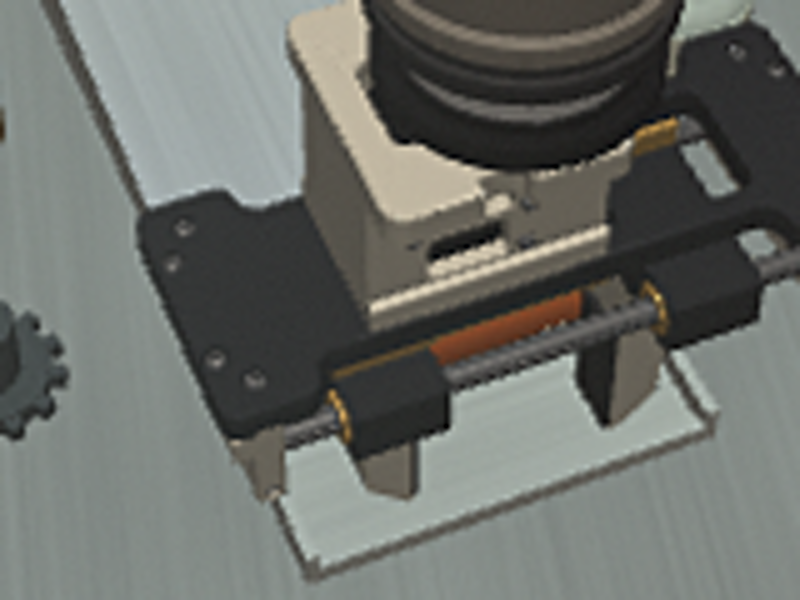

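Emit:
{"api": "send_rows", "payload": {"motion": [[[0,0.003,0,0],[0,0.006,0,0],[-0.003,0.006,0,0],[-0.007,0.006,0,0],[-0.011,0.006,0,0],[-0.014,0.006,0,0],[-0.016,0.006,0,0],[-0.017,0.006,0,0]]]}}

```text
time: 7.25
tool_pos: [0.6141, -0.1709, 0.0059]
tool_rot: [-1.572, 0.0, -1.337]
contact_force: [0.7, 0.0, 0.6]
opening: 0.0597
```

```bash
python3 rl.py .029; python3 look.py a8 w
```

```text
t 7.25 ramp xyz mm [-136.9    0.9    5.9] yaw err 0.08 F [0.7 0.  0.6] op 0.06
wrist col 260 rows 158 287 centre x from front/back edge mm [-98.5 -97.7]
wrist col 321 rows 157 285 centre x from front/back edge mm [-98.2 -97. ]
wrist col 380 rows 155 284 centre x from front/back edge mm [-97.5 -96.6]
t 7.45 ramp xyz mm [-137.3    1.     5.8] yaw err 0.1 F [-0.2 -0.4 -0.2] op 0.059
tool shift [ 0.0177 -0.0392  0.001 ] twist -0.1
```

View pics/a8w.png

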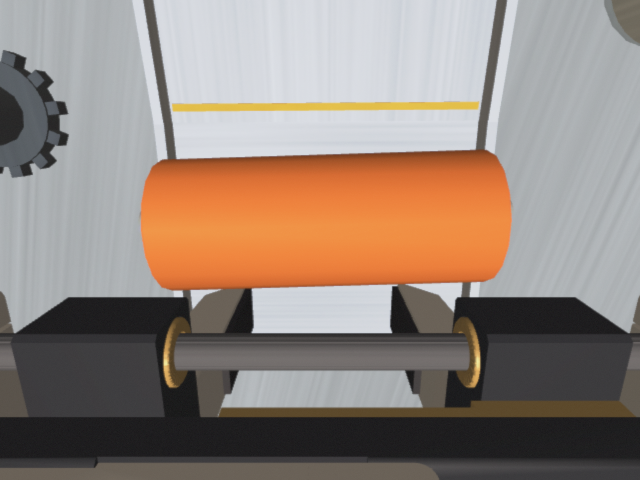

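Picture: the roller spans rows 155–287, with its rear edge now hiding the fingertips (row about 285), so the tips are down behind it with about a 5 mm gap. I'll make slow contact.

Emit:
{"api": "send_rows", "payload": {"motion": [[[-0.0015,0,0,0],[-0.003,0,0,0],[-0.0045,0,0,0],[-0.006,0,0,0],[-0.0075,0,0,0],[-0.009,0,0,0],[-0.0105,0,0,0],[-0.012,0,0,0]]]}}

```text
time: 8.25
tool_pos: [0.6113, -0.1596, 0.0058]
tool_rot: [-1.572, 0.0, -1.337]
contact_force: [0.2, -0.7, 0.6]
opening: 0.0596
```

```bash
python3 rl.py .029
```

```text
t 8.25 ramp xyz mm [-125.2    0.9    5.8] yaw err 0.1 F [ 0.2 -0.7  0.6] op 0.06
wrist col 260 rows 164 292 centre x from front/back edge mm [-88.7 -87.8]
wrist col 321 rows 162 290 centre x from front/back edge mm [-88. -87.]
wrist col 380 rows 160 289 centre x from front/back edge mm [-87.3 -86.6]
```

Emit:
{"api": "send_rows", "payload": {"motion": [[[-0.002,0,0,0],[-0.004,0,0,0],[-0.006,0,0,0],[-0.008,0,0,0],[-0.01,0,0,0],[-0.012,0,0,0],[-0.014,0,0,0],[-0.016,0,0,0]]]}}

```text
time: 9.15
tool_pos: [0.6075, -0.1437, 0.0058]
tool_rot: [-1.572, 0.0, -1.337]
contact_force: [1.0, -0.2, -0.6]
opening: 0.0597
```

```bash
python3 rl.py .029
```

```text
t 9.15 ramp xyz mm [-108.9    0.9    5.8] yaw err 0.09 F [ 1.  -0.2 -0.6] op 0.06
wrist col 260 rows 163 292 centre x from front/back edge mm [-72.  -71.3]
wrist col 321 rows 161 290 centre x from front/back edge mm [-71.3 -70.5]
wrist col 380 rows 160 288 centre x from front/back edge mm [-70.9 -69.8]
```

Emit:
{"api": "send_rows", "payload": {"motion": [[[-0.002,0,0,0],[-0.004,0,0,0],[-0.006,0,0,0],[-0.008,-0.0002,0,0],[-0.01,-0.0005,0,0],[-0.012,-0.0008,0,0],[-0.014,-0.0011,0,0],[-0.016,-0.0014,0,0]]]}}

```text
time: 10.05
tool_pos: [0.604, -0.1281, 0.0075]
tool_rot: [-1.571, -0.0, -1.337]
contact_force: [0.9, -1.7, 1.2]
opening: 0.0595
```

```bash
python3 rl.py .030
```

```text
t 10.05 ramp xyz mm [-92.9   0.7   7.5] yaw err 0.08 F [ 0.9 -1.7  1.2] op 0.06
wrist col 260 rows 166 292 centre x from front/back edge mm [-57.  -55.5]
wrist col 321 rows 164 291 centre x from front/back edge mm [-56.3 -55.1]
wrist col 380 rows 163 289 centre x from front/back edge mm [-55.9 -54.3]
```

Emit:
{"api": "send_rows", "payload": {"motion": [[[-0.002,-0.0003,0,0],[-0.005,-0.0007,0,0],[-0.008,-0.0011,0,0],[-0.011,-0.0015,0,0],[-0.014,-0.002,0,0],[-0.017,-0.0024,0,0],[-0.02,-0.0028,0,0],[-0.023,-0.0032,0,0]]]}}

```text
time: 10.95
tool_pos: [0.5983, -0.105, 0.0105]
tool_rot: [-1.572, 0.001, -1.336]
contact_force: [1.0, -1.6, 1.0]
opening: 0.0601
```

```bash
python3 rl.py .033; python3 look.py b1 w
```

```text
t 10.95 ramp xyz mm [-69.1   0.8  10.5] yaw err 0.07 F [ 1.  -1.6  1. ] op 0.06
wrist col 260 rows 165 292 centre x from front/back edge mm [-32.7 -31.6]
wrist col 321 rows 164 291 centre x from front/back edge mm [-32.3 -31.2]
wrist col 380 rows 162 290 centre x from front/back edge mm [-31.6 -30.8]
t 11.15 ramp xyz mm [-68.7   1.1  10.2] yaw err 0.07 F [ 1.  -0.2  0.4] op 0.06
tool shift [ 0.0862 -0.035   0.0012] twist -0.07
```

View pics/b1.png

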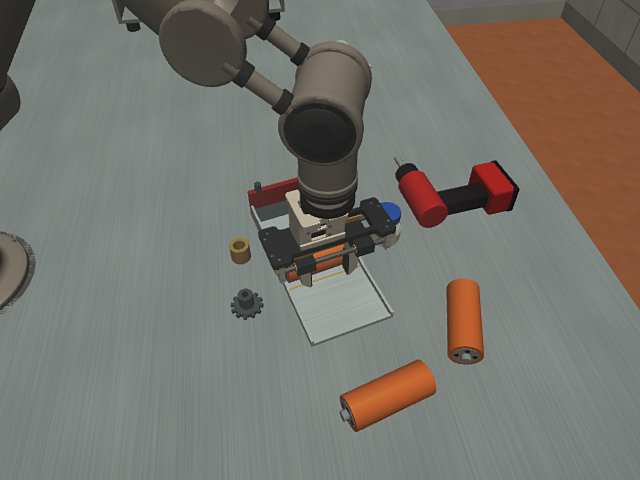

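View pics/b1w.png

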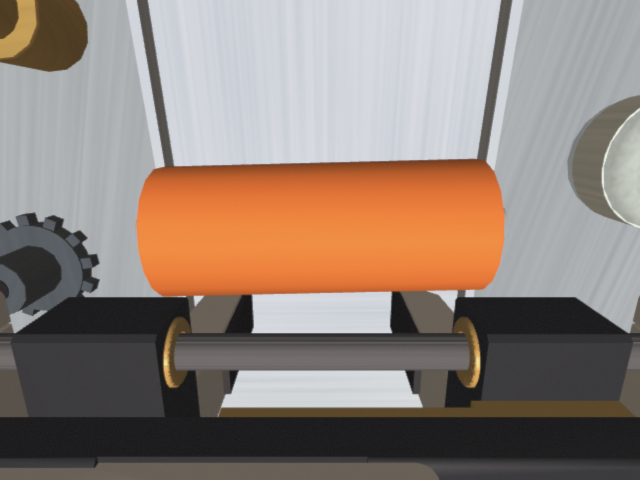

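Emit:
{"api": "send_rows", "payload": {"motion": [[[-0.002,-0.0003,0,0],[-0.005,-0.0007,0,0],[-0.008,-0.0011,0,0],[-0.011,-0.0015,0,0],[-0.014,-0.002,0,0],[-0.017,-0.0024,0,0],[-0.02,-0.0028,0,0],[-0.023,-0.0032,0,0]]]}}

```text
time: 11.95
tool_pos: [0.5926, -0.082, 0.0135]
tool_rot: [-1.572, 0.002, -1.336]
contact_force: [0.7, -2.6, 1.7]
opening: 0.0597
```

```bash
python3 rl.py .036
```

```text
t 11.95 ramp xyz mm [-45.5   1.   13.5] yaw err 0.07 F [ 0.7 -2.6  1.7] op 0.06
wrist col 260 rows 165 293 centre x from front/back edge mm [-9.1 -8.4]
wrist col 321 rows 163 292 centre x from front/back edge mm [-8.4 -8. ]
wrist col 380 rows 162 291 centre x from front/back edge mm [-8.  -7.6]
```

Emit:
{"api": "send_rows", "payload": {"motion": [[[-0.002,-0.0003,0,0],[-0.005,-0.0007,0,0],[-0.008,-0.0011,0,0],[-0.011,-0.0015,0,0],[-0.014,-0.002,0,0],[-0.017,-0.0024,0,0],[-0.02,-0.0028,0,0],[-0.023,-0.0032,0,0]]]}}

```text
time: 12.85
tool_pos: [0.5869, -0.0588, 0.0166]
tool_rot: [-1.573, 0.003, -1.336]
contact_force: [1.4, -2.2, 2.1]
opening: 0.0594
```

```bash
python3 rl.py .0395
```

```text
t 12.85 ramp xyz mm [-21.6   1.2  16.6] yaw err 0.06 F [ 1.4 -2.2  2.1] op 0.059
wrist col 260 rows 165 293 centre x from front/back edge mm [14.8 15.6]
wrist col 321 rows 164 292 centre x from front/back edge mm [15.1 16. ]
wrist col 380 rows 163 291 centre x from front/back edge mm [15.5 16.4]
```

Emit:
{"api": "send_rows", "payload": {"motion": [[[-0.002,-0.0003,0,0],[-0.005,-0.0007,0,0],[-0.008,-0.0011,0,0],[-0.011,-0.0015,0,0],[-0.014,-0.002,0,0],[-0.017,-0.0024,0,0],[-0.02,-0.0028,0,0],[-0.023,-0.0032,0,0]]]}}

```text
time: 13.75
tool_pos: [0.5812, -0.0356, 0.0197]
tool_rot: [-1.573, 0.004, -1.336]
contact_force: [1.0, -2.5, 1.4]
opening: 0.0597
```

```bash
python3 rl.py .043; python3 look.py b2 w
```

```text
t 13.75 ramp xyz mm [ 2.3  1.3 19.7] yaw err 0.06 F [ 1.  -2.5  1.4] op 0.06
wrist col 260 rows 166 293 centre x from front/back edge mm [38.3 39.6]
wrist col 321 rows 165 292 centre x from front/back edge mm [38.7 40. ]
wrist col 380 rows 163 291 centre x from front/back edge mm [39.4 40.4]
t 13.95 ramp xyz mm [ 2.6  1.6 19.3] yaw err 0.06 F [-0.4  0.1 -1. ] op 0.06
tool shift [ 0.1575 -0.0264  0.0016] twist -0.06
```

View pics/b2w.png

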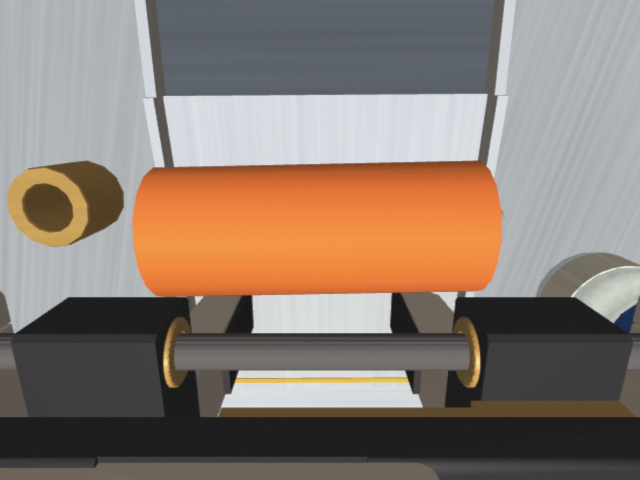

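The roller is at x ≈ 40 mm and square to the crest (row 95), with the sleeve and jar clear. I'll continue.

Emit:
{"api": "send_rows", "payload": {"motion": [[[-0.002,-0.0003,0,0],[-0.005,-0.0007,0,0],[-0.008,-0.0011,0,0],[-0.011,-0.0015,0,0],[-0.014,-0.002,0,0],[-0.017,-0.0024,0,0],[-0.02,-0.0028,0,0],[-0.023,-0.0032,0,0]]]}}

```text
time: 14.75
tool_pos: [0.5754, -0.0128, 0.0227]
tool_rot: [-1.574, 0.004, -1.336]
contact_force: [0.0, -2.1, 2.2]
opening: 0.0598
```

```bash
python3 rl.py .0465
```

```text
t 14.75 ramp xyz mm [25.9  1.6 22.7] yaw err 0.06 F [ 0.  -2.1  2.2] op 0.06
wrist col 260 rows 166 293 centre x from front/back edge mm [61.9 63.3]
wrist col 321 rows 164 292 centre x from front/back edge mm [62.6 63.7]
wrist col 380 rows 163 291 centre x from front/back edge mm [62.9 64.1]
```

Emit:
{"api": "send_rows", "payload": {"motion": [[[-0.002,-0.0003,0,0],[-0.0045,-0.0006,0,0],[-0.007,-0.001,0,0],[-0.0095,-0.0013,0,0],[-0.012,-0.0017,0,0],[-0.0145,-0.002,0,0],[-0.0165,-0.0023,0,0],[-0.0185,-0.0026,0,0]]]}}

```text
time: 15.65
tool_pos: [0.5708, 0.0059, 0.0253]
tool_rot: [-1.575, 0.005, -1.336]
contact_force: [0.6, -2.3, 1.5]
opening: 0.0598
```

```bash
python3 rl.py .049; python3 look.py b3 w
```

```text
t 15.65 ramp xyz mm [45.1  1.7 25.3] yaw err 0.05 F [ 0.6 -2.3  1.5] op 0.06
wrist col 260 rows 166 294 centre x from front/back edge mm [80.9 81.9]
wrist col 321 rows 165 293 centre x from front/back edge mm [81.2 82.3]
wrist col 380 rows 163 292 centre x from front/back edge mm [81.9 82.7]
t 15.85 ramp xyz mm [45.3  1.8 25.1] yaw err 0.06 F [-0.2 -1.  -0.2] op 0.059
tool shift [ 0.2002 -0.0211  0.0019] twist -0.06
```

View pics/b3w.png

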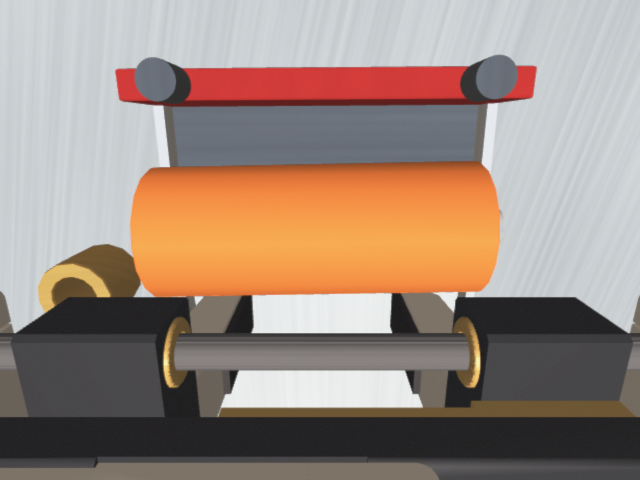

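Emit:
{"api": "send_rows", "payload": {"motion": [[[-0.0015,-0.0002,0,0],[-0.003,-0.0004,0,0],[-0.0045,-0.0006,0,0],[-0.006,-0.0006,0,0],[-0.0075,-0.0006,0,0],[-0.009,-0.0006,0,0],[-0.01,-0.0006,0,0],[-0.011,-0.0006,0,0]]]}}

```text
time: 16.65
tool_pos: [0.568, 0.017, 0.0256]
tool_rot: [-1.575, 0.006, -1.336]
contact_force: [0.6, -0.1, -0.4]
opening: 0.0598
```

```bash
python3 rl.py .048;  python3 look.py b4 w
```

```text
t 16.65 ramp xyz mm [56.6  1.9 25.6] yaw err 0.05 F [ 0.6 -0.1 -0.4] op 0.06
wrist col 260 rows 136 265 centre x from front/back edge mm [102.8 104.1]
wrist col 321 rows 135 265 centre x from front/back edge mm [103.1 104.2]
wrist col 380 rows 135 265 centre x from front/back edge mm [103.1 104.2]
t 16.85 ramp xyz mm [56.4  1.8 25.7] yaw err 0.06 F [-0.2 -0.3  0.3] op 0.06
tool shift [ 0.2112 -0.0206  0.0019] twist -0.06
```

View pics/b4w.png

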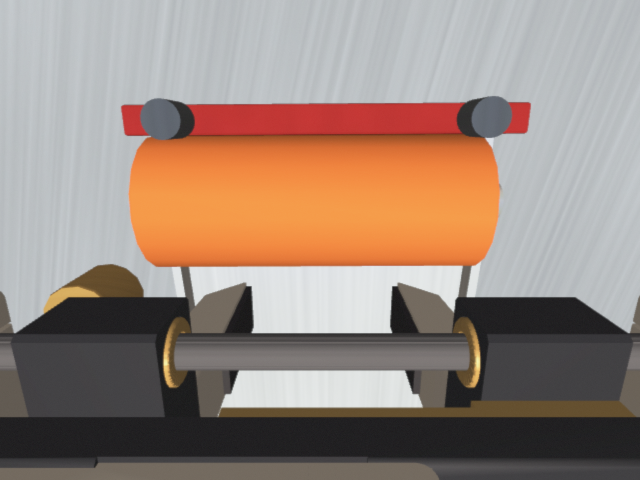

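The roller is seated at x ≈ 103.5 mm, its front edge against the red stop, and the fingers are about 10 mm clear. I'll retreat back and up.

Emit:
{"api": "send_rows", "payload": {"motion": [[[0.008,0,0,0],[0.016,-0.005,0,0],[0.02,-0.02,0,0],[0.02,-0.045,0,0],[0.02,-0.075,0,0],[0.02,-0.11,0,0],[0.02,-0.14,0,0],[0.02,-0.16,0,0]]]}}

```text
time: 17.65
tool_pos: [0.5745, -0.0044, 0.1886]
tool_rot: [-1.571, 0.004, -1.337]
contact_force: [-0.2, -0.2, -0.5]
opening: 0.0596
```

Emit:
{"api": "send_rows", "payload": {"motion": [[[0.04,0,0,0],[0.085,0,0,0],[0.13,0,0,0],[0.175,0,0,0],[0.21,0,0,0],[0.23,0,0,0],[0.23,0,0,0],[0.23,0,0,0]]]}}

```text
time: 18.45
tool_pos: [0.6274, -0.2286, 0.1875]
tool_rot: [-1.572, 0.005, -1.338]
contact_force: [-1.0, 0.8, 0.2]
opening: 0.0598
```

```bash
python3 look.py c1
python3 - <<'E'
from h import *
from cell import read_camera
import cv2,pickle
d=pickle.load(open("c0.pkl","rb"))
for n,z in(("top",.047),("side",.047)):
    c=read_camera(n);f=c["frame"];hsv=cv2.cvtColor(f,cv2.COLOR_RGB2HSV)
    m=cv2.inRange(hsv,(5,150,80),(18,255,255))
    for k in cv2.findContours(m,cv2.RETR_EXTERNAL,cv2.CHAIN_APPROX_NONE)[0]:
        if 400<cv2.contourArea(k)<20000:
            r=cv2.minAreaRect(k);p=rp(ray(c,*r[0],z));print(n,np.round(r[0],1),np.round(r[1],1),round(r[2],1),p.round(4))
    cv2.imwrite(f"pics/c2{n}.png",f[:,:,::-1])
E
```

```text
t 18.5 ramp xyz mm [-195.2    1.1  187.7] yaw err 0.1 F [-0.1  0.1 -0.6] op 0.06
tool shift [-0.0395  0.1429  0.0011] twist -0.1
top [248.  264.3] [60.9 24.5] 78.0 [0.1056 0.0031 0.047 ]
top [377.7 154.1] [31.6 22.5] 18.4 [-0.197  -0.1616  0.047 ]
side [388.5 393.6] [39.  93.8] 64.2 [-0.2941  0.0101  0.047 ]
side [465. 321.] [84.2 35.1] 89.1 [-0.237 -0.142  0.047]
side [289.  197.2] [26.6 68. ] 74.1 [0.1063 0.0028 0.047 ]
```

View pics/c2side.png

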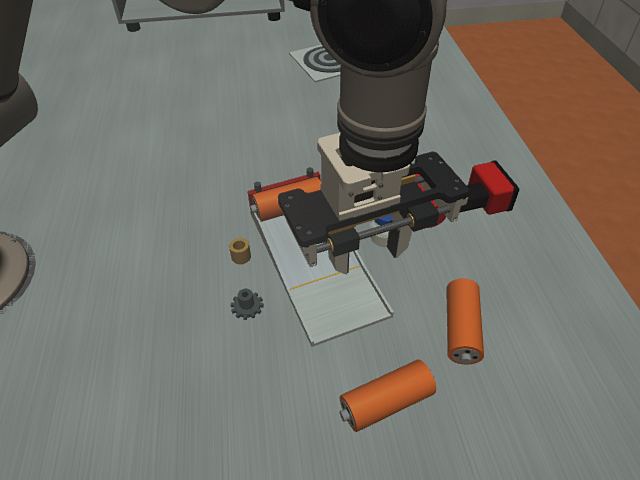

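View pics/c2top.png

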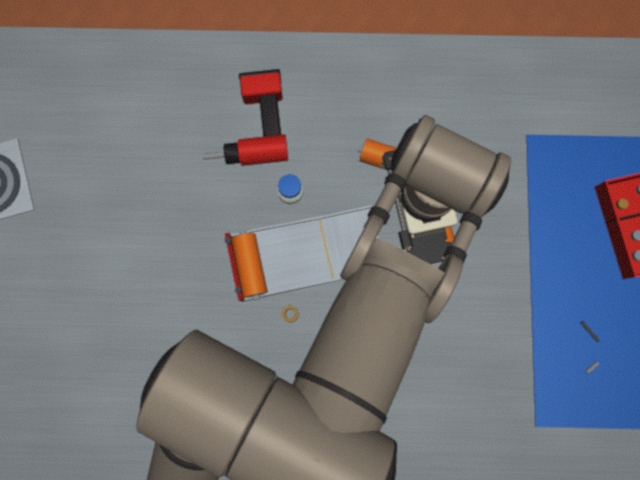

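```bash
python3 -c "
from cell import hand_in
print(hand_in())"
```

```text
the job is handed in; nothing more can be done
None
```

The orange roller is in its seat against the red stop, and I handed the job in at about 18.5 s on the robot's clock. I took the roller nearest the base, the one lying on the ramp apron. I pushed it up with two fingertips at 15 to 30 mm/s, with contact forces of about 3 N or less. It dropped over the crest on its own, and I then backed the arm away.

**Last checks:**
- **Roller position:** the wrist camera put its middle at x = 103–104 mm in the seat, where 103 is nominal. The top and side views gave about 106 mm. I put that 2–3 mm down to calibration and to the mask taking in some of the red stop.
- **Bystanders:** the jar, sleeve and driver sit at the same top-view pixels as at the start. The sprocket is unchanged in the side view.
- **Robot:** it is well clear, with zero contact force.

**What disagreed:**
- **Fingertip height:** the cameras showed the tips about 15 mm above the TCP, not 25 mm below it as stated. My first approach therefore hovered just over the roller without moving it. I backed off, lowered the tool by what the images showed, and pushed from there.
- **Gap on the apron:** the roller may have been about 2 mm ahead of the fingers briefly on the flat apron. No roll-back was measured on the slope.

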